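# Park the probe, try the test jig cover, free its catch and hold it open

## Task

Get the board test jig ready for me to change the board: take the red probe pen from the wooden rack and stand it, tip down and let go, in the orange well on the jig. Then try the sliding cover by its white fin before touching the yellow button; if the tug shows that the catch has hold of it, press the button down to free it. Draw the cover fully open and finish while still holding it there, because its spring pulls it shut, and leave the other things on the bench where they are.

Things in the scene. Friction and masses are not known exactly. Their poses are not given: they have to be found in the camera images.
- probe_mid (a point): centre, half-way up, of the red probe pen: a loose round rod 12 mm in diameter and 130 mm long, 35 g, with a black band near its top end. Its z axis points up along the pen (tip is the lower end, 65 mm below this point). It starts upright in one of the three holes of the wooden rack, its lowest 40 mm inside the hole; 90 mm stand clear above the rack
- probe_foot (a point): centre of the flat lower end (tip) of the red probe pen
- rack: fixed wooden block 170 x 60 mm, 50 mm high, with three upright holes 14 mm in diameter and 40 mm deep in a row along its x axis at x = -50, 0 and +50 mm. Origin: centre of its underside. It holds the red probe, a blue pen and a grey pen in any order
- pen_blue: loose blue pen of the same size as the probe, in the rack; leave it. Origin: centre of its lower end
- pen_grey: loose grey pen of the same size as the probe, in the rack; leave it. Origin: centre of its lower end
- jig: fixed grey board test jig, 340 mm along its y axis, 160 mm along its x axis (x from -60 to +100 mm), deck 50 mm above the table. Origin on the table, in the middle of its length, z up. A sliding cover runs along its y axis between two rails; a black catch housing (top 68 mm high) stands at its -y end with the yellow release button; the orange well block (50 x 60 mm, 50 mm high) adjoins its front (-x) side near the +y end
- well_mouth (a point): centre of the mouth of the probe well: a round upright hole 16 mm in diameter, 38 mm deep, its mouth 50 mm above the table
- well_floor (a point): centre of the floor of the well, 38 mm below its mouth, 12 mm above the table
- cover (a joint): travel of the sliding cover in m: 0 shut (on a hard stop), 0.085 fully open, along the jig's +y axis. A caught cover moves only about 8 mm before the hidden catch stops it hard; a free one goes on. Friction 1 N; closing spring 0 N when shut, 6 N fully open. Let go within the first 10 mm it stays put (do not push it back shut before pressing the button); let go farther out it runs back
- cover_grip (a point): point in the white upright fin on the cover at which to grip it from above; moves with the cover. The fin is 14 mm thick along the jig's y axis, 44 mm wide along the jig's x axis, and rises from the cover (61 mm above the table) to 110 mm; this point is 88 mm above the table. Fingers that close on it off its middle may press the cover on its shut stop until moved the opening way
- release (a joint): travel of the yellow release button in m: 0 up, 0.012 fully down. Pressed straight down; it needs about 5 N when fully down and springs back up. Fully pressed once, it frees the catch, which stays free. The button looks the same whether the catch is caught or free; about half of the time it is caught
- release_top (a point): centre of the top of the yellow button (30 mm in diameter), 84 mm above the table, 16 mm above the black housing around it; 105 mm from the fin of the shut cover towards the jig's -y
- flux_jar: loose small white jar with a green lid, 42 mm in diameter, 42 mm high; leave it
- tape_roll: loose amber tape roll lying flat, 64 mm in diameter, 18 mm high; leave it
- driver: loose screwdriver with a green handle, 170 mm long, lying flat; leave it
- parts_dish: loose white dish, 80 mm in diameter, 22 mm high; leave it
- wire_spool: loose black spool with copper wire, 54 mm in diameter, 40 mm high; leave it

How it is judged:
By the outcome, as a careful person would: the job done as asked, in the order asked, and still so for the second after the job is handed in, while the arm keeps its last pose, push and grip.
It also fails if it takes over 61 s, if anything falls off the work surface, if the arm or the gripper's body presses on something with over 40 N, if the wrist force passes 120 N, or if a joint passes its speed limit or range.

## Robot

A 6-joint arm with a two-finger parallel gripper is mounted at the origin on the work surface. World frame = base frame: x ahead of the robot, y to its left, z up, the work surface at z = 0. Lengths are in m, angles in rad, forces in N, time in s.
With the tool pointing down it reaches from about 0.275 to 0.775 m from the base axis. Payload 14.6 kg.
Tool frame: the origin (TCP) lies midway between the tips of the shut fingers; the grasp point (between the pads) lies 19 mm behind it; z points along the fingers, y is the direction in which the jaws open and shut (so a half turn about z gives the same grasp; the last joint's range is limited). The gripper opens to 85 mm and grips with 20 to 120 N. Pads are 22 mm wide; open, the fingers measure 114 mm over their backs; the gripper's body (76 mm by 85 mm) begins 54 mm behind the grasp point. The pads swing forward as they close: fully open they stand 13 mm farther back than shut.
Start: joints at [-1.449, 0.263, -0.048, 1.259, 0, 1.415], TCP at [0.143, -0.505, 0.231] pointing down, gripper open.
Joint ranges: [-2.65, 2.65], [-0.89, 1.7], [-1.18, 1.37], [-2.13, 2.11], [-1.35, 1.29], [-3.14, 3.14]. Speed limits (rad/s): [1.89, 1.89, 2.57, 2.79, 3.14, 3.14].

## Interface

Orientations are given as a unit quaternion [w, x, y, z].
In Python, from bench import arm gives the robot as it stands.
- The arm moves only by the tool jog_arm, never from a script. Its argument "steps" is a list of rows, each an object of numbers: "dx", "dy", "dz": the shift along the tool's x, y, z in mm; "turn": the turn about the tool's z in degrees. A call has 1 to 8 rows; each row shifts and turns the commanded pose from where the row before left it, along the tool's axes as they then stand; what a row does not reach is not made up. A row lasts 1/12 s, in which the tool goes at most 41.7 mm and 7.16 degrees, less where a joint would pass 70% of its speed; a pose out of reach is approached as far as the arm can. A call with a gripper value outside its range is refused whole. "hand" is the opening, from 0 (shut) to 1 (fully open), set as the call begins (left out, the last holds). The fingers move at their own pace and stop on an object; "force" is the grip in N (left out, the last holds). Time passes only in rows, so rows that do not move let the fingers close. It gives the time, the measured TCP pose, the force and the opening at its end, in the units of the state.
- arm.get_state(): the state, without advancing time (a new reading comes with each control period).
- arm.capture(name): name is "scene" or "top" or "wrist"; returns a dict with "image" (400x640x3 uint8, red, green, blue), "depth" (400x640 float32, m along the optical axis (not along the pixel's ray), 0 where there is no reading), "vfov" (degrees; the focal length in pixels is half the picture's height over the tangent of half this angle, whatever the lens; pixels are square), "cx", "cy" (the principal point, pixels), "dist_coeffs" ([k1, k2, p1, p2, k3] as OpenCV has them; the pictures are not rectified), "R" (3x3) and "t" (3): a world point X has camera coordinates R X + t. Camera axes: x right, y down, z forward; pixel columns grow to the right and rows downward; lengths in m; the calibration is good to about 2 mm. A picture is of the moment at which its call begins.
- arm.hand_in(): hands the job in, once; it reports no verdict.
Trained networks look in the newest picture that a camera, given by its name, has taken for a name from the list of things; names that differ only in an ending like _2 or _b are one class to them, and where a whole thing is asked for, a point or a joint stands for the part that bears it (a point fixed in the world has none). Each returns a list of dicts, best first, with "score" (0 to 1); they miss things now and then, are a little off and sometimes report something else, mostly with a low value. They report only what shows in the picture. A call takes as long as a camera call.
- arm.boxes_of(camera, thing): "rect" ([left, top, right, bottom] in pixels, round what is visible of it).
The state is a dict: "time": time; "q": joint angles; "qd": joint speeds; "joint_efforts": joint torques, N m; "tcp_pos": TCP position; "orientation": TCP orientation; "wrist_force": force on the tool from outside, world axes, zero at the start; "torque": the same for the moment, N m; "gripper_width": finger opening in m.
Only numpy, scipy, OpenCV 4.12 (cv2) and the standard library are available. Lean on these libraries where they do the work, as an engineer would, in place of code of your own. Each camera call takes 0.05 s, during which the arm holds its last target.

## Working session

There is one attempt and no reset: what is moved stays moved. The work goes in short steps, Python scripts to look and compute and a tool call to move; the robot and the scene stay as the last step left them, time stands still between calls to the robot, and variables do not carry over. Pictures are saved under pics/ and viewed, and the job is handed in when it is done.

Besides the shell and the picture viewer there is one more tool, called after "Request:" as name([rows], argument=value, ...), one row to a line, values as JSON. jog_arm: Moves the arm, as the interface text tells. Its arguments: {"type":"object","properties":{"steps":{"type":"array","items":{"type":"object","properties":{"dx":{"type":"number"},"dy":{"type":"number"},"dz":{"type":"number"},"turn":{"type":"number"}}}},"hand":{"type":"number"},"force":{"type":"number"}},"required":["steps"]}

```bash
mkdir -p pics; cat > h.py <<'E'
import numpy as np, cv2
from bench import arm
def cap(n,fn):
    c=arm.capture(n); cv2.imwrite('pics/'+fn+'.png',c['image'][:,:,::-1]); np.savez('pics/'+fn+'.npz',**{k:np.asarray(v) for k,v in c.items()}); return c
def KD(c):
    f=200/np.tan(np.radians(float(c['vfov']))/2)
    return np.array([[f,0,float(c['cx'])],[0,f,float(c['cy'])],[0,0,1]]),np.array(c['dist_coeffs'],float)
def ray(c,u,v):
    K,D=KD(c); p=cv2.undistortPoints(np.array([[[u,v]]],float),K,D)[0,0]
    R=np.array(c['R']);t=np.array(c['t']); return -R.T@t, R.T@np.array([p[0],p[1],1.])
def atz(c,u,v,z):
    o,d=ray(c,u,v); return o+d*(z-o[2])/d[2]
def atd(c,u,v):
    o,d=ray(c,u,v); return o+d*float(c['depth'][int(round(v)),int(round(u))])
def cloud(c):
    K,D=KD(c); vv,uu=np.mgrid[0:400,0:640]
    p=cv2.undistortPoints(np.stack([uu,vv],-1).reshape(-1,1,2).astype(float),K,D).reshape(400,640,2)
    d=np.asarray(c['depth']); P=np.dstack([p,np.ones((400,640))])*d[...,None]
    return (P-np.array(c['t']))@np.array(c['R'])
def proj(c,X):
    K,D=KD(c); R=np.array(c['R']);t=np.array(c['t'],float)
    return cv2.projectPoints(np.array(X,float).reshape(-1,1,3),cv2.Rodrigues(R)[0],t,K,D)[0][:,0]
E
python3 - <<'E'
from h import *
c=cap('scene','s0');c=cap('top','t0');c=cap('wrist','w0')
for cam in('top','scene'):
  for n in ['probe_mid','rack','pen_blue','pen_grey','jig','cover_grip','release_top','flux_jar','tape_roll','driver','parts_dish','wire_spool','well_mouth']:
    try: print(cam,n,[(np.round(b['rect']).astype(int).tolist(),round(b['score'],2)) for b in arm.boxes_of(cam,n)[:2]])
    except Exception as e: print(n,e)
print(arm.get_state())
E
```

```text
top probe_mid [([453, 228, 469, 230], 0.4), ([247, 140, 368, 236], 0.24)]
top rack [([438, 199, 470, 257], 0.87)]
top pen_blue [([455, 243, 465, 247], 0.54)]
top pen_grey []
top jig [([245, 140, 363, 236], 0.76)]
top cover_grip [([295, 156, 344, 201], 0.83)]
top release_top [([189, 164, 196, 209], 0.63), ([344, 162, 357, 175], 0.45)]
top flux_jar [([371, 256, 388, 269], 0.6), ([295, 153, 342, 203], 0.29)]
top tape_roll [([212, 232, 229, 258], 0.62), ([248, 144, 368, 234], 0.58)]
top driver [([190, 160, 197, 189], 0.82), ([292, 154, 344, 200], 0.28)]
top parts_dish [([173, 220, 201, 244], 0.83)]
top wire_spool [([432, 140, 454, 158], 0.85), ([295, 154, 341, 202], 0.36)]
top well_mouth [([247, 140, 365, 233], 0.92)]
scene probe_mid [([146, 222, 160, 252], 0.65)]
scene rack [([140, 221, 177, 294], 0.6), ([229, 191, 244, 216], 0.57)]
scene pen_blue [([146, 207, 161, 235], 0.7), ([279, 174, 423, 297], 0.45)]
scene pen_grey [([138, 237, 155, 268], 0.73), ([310, 210, 378, 265], 0.49)]
scene jig [([277, 176, 426, 300], 0.68)]
scene cover_grip [([306, 210, 376, 262], 0.65), ([280, 172, 422, 3
[... 436 characters left out ...]
': 1.45, 'q': array([-1.44930542e+00,  2.63100614e-01, -4.83262244e-02,  1.25939530e+00,
        1.11787087e-05,  1.41552165e+00]), 'qd': array([ 6.52526731e-05,  6.07273520e-04,  1.37961014e-03, -3.24566659e-04,
       -5.12659998e-04, -2.68196320e-04]), 'joint_efforts': array([ 1.78847484e-03, -6.37427044e+01,  3.84768319e+01,  7.70245824e-04,
       -3.56461578e-05, -1.12666919e-05]), 'tcp_pos': array([ 0.14346403, -0.50501054,  0.23126833]), 'orientation': array([-1.28091466e-05,  9.90440371e-01,  1.37941549e-01,  5.80654304e-06]), 'wrist_force': array([-0.79588759, -0.78684132,  0.89120016]), 'torque': array([-0.00841374,  0.02444151, -0.02217415]), 'gripper_width': 0.08543773737963692}
```

```bash
python3 - <<'E'
import cv2,numpy as np
a=cv2.imread('pics/t0.png');cv2.imwrite('pics/t0z.png',cv2.resize(a[120:290,160:490],(800,412),interpolation=cv2.INTER_CUBIC))
a=cv2.imread('pics/s0.png');cv2.imwrite('pics/s0z.png',cv2.resize(a[140:370,120:500],(800,484),interpolation=cv2.INTER_CUBIC))
E
```

```text
(no output)
```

View pics/t0z.png

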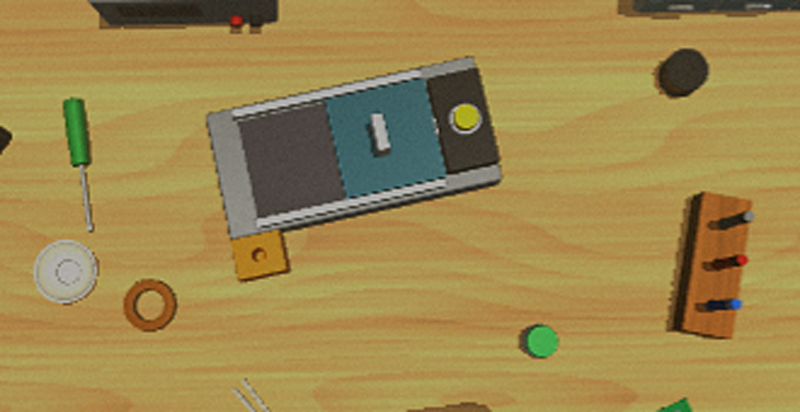

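View pics/s0z.png

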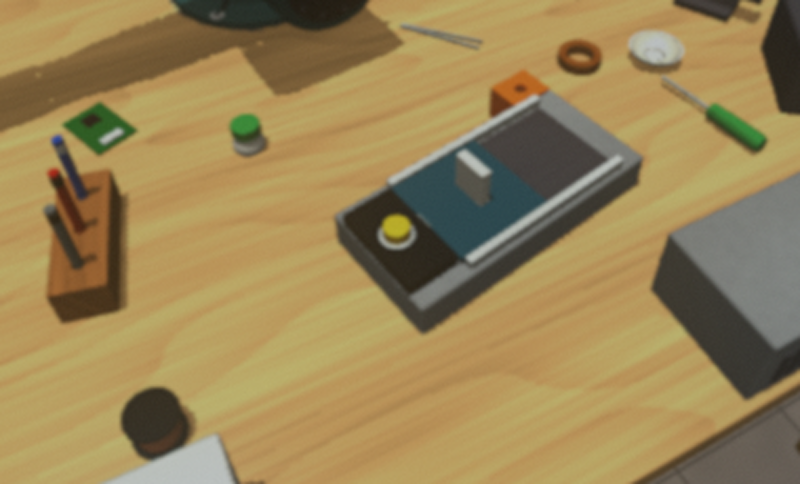

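View pics/w0.png

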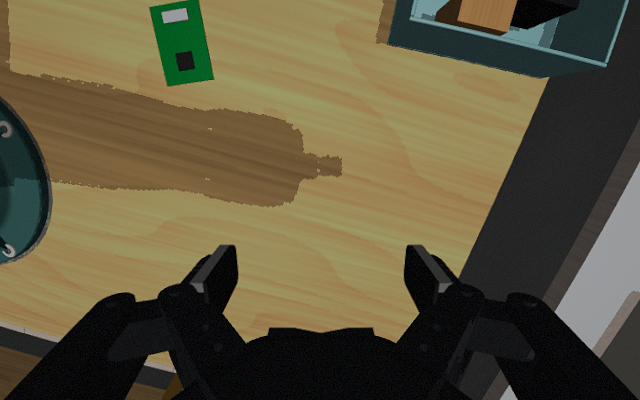

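```bash
cat > m1.py <<'E'
from h import *
def ld(f): return {k:v for k,v in np.load('pics/'+f+'.npz').items()}
E
python3 - <<'E'
from m1 import *
c=ld('t0'); P=cloud(c); im=c['image'].astype(int); hsv=cv2.cvtColor(c['image'],cv2.COLOR_RGB2HSV)
K,D=KD(c); print(K,D, -c['R'].T@c['t'])
H,S,V=[hsv[...,i].astype(int) for i in range(3)]
def blob(m,roi,name,zs):
    mm=np.zeros((400,640),bool); l,t,r,b=roi; mm[t:b,l:r]=m[t:b,l:r]
    v,u=np.nonzero(mm); print(name,len(u),u.mean().round(1),v.mean().round(1),'z',np.median(P[mm][:,2]).round(4),'at',[atz(c,u.mean(),v.mean(),z).round(4).tolist() for z in zs])
blob((H>22)&(H<35)&(S>150)&(V>120),(335,150,370,185),'button',[.084])
blob((S<60)&(V>140),(305,160,325,190),'fin',[.110])
blob((H<6)|(H>172),(440,215,475,240),'red',[.14])
# rack top rectangle
Z=P[...,2]
for nm,roi,lo,hi in [('rack',(425,190,480,265),.042,.058),('jig',(235,130,380,245),.040,.056),('well',(245,205,285,240),.044,.056),('housing',(330,140,370,200),.063,.073)]:
    l,t,r,b=roi; m=np.zeros_like(Z,bool); m[t:b,l:r]=(Z[t:b,l:r]>lo)&(Z[t:b,l:r]<hi)
    q=P[m]; rc=cv2.minAreaRect((q[:,:2]*1000).astype(np.float32)); print(nm,m.sum(),rc,np.median(q[:,2]))
np.set_printoptions(linewidth=200)
s=ld('s0'); print('cam scene',-s['R'].T@s['t'])
E
```

```text
[[425.53137723   0.         318.20380144]
 [  0.         425.53137723 196.53446158]
 [  0.           0.           1.        ]] [-0.01086752  0.          0.          0.          0.        ] [0.39774484 0.04935053 1.29694894]
button 73 351.8 167.7 z 0.0846 at [[0.6447, -0.0439, 0.084]]
fin 65 316.6 173.9 z 0.1103 at [[0.6237, 0.0583, 0.11]]
red 15 464.5 227.1 z 0.1388 at [[0.4634, -0.3405, 0.14]]
rack 1054 ((464.5238952636719, -344.6408386230469), (61.329498291015625, 170.33563232421875), 78.02029418945312) 0.050215511972375906
jig 3072 ((593.3841552734375, 88.13521575927734), (210.92930603027344, 339.3775329589844), 11.735969543457031) 0.050498843299092454
well 586 ((500.4222106933594, 203.39773559570312), (92.19087219238281, 88.67192077636719), 88.83450317382812) 0.050065961733694986
housing 914 ((633.0401000976562, -29.221790313720703), (149.275146484375, 104.90312957763672), 1.7285624742507935) 0.0676027113560591
cam scene [ 1.118794   -0.24550613  0.71753637]
```

Request:
jog_arm([
  {"dx": 35, "dy": -7},
  {"dx": 35, "dy": -7},
  {"dx": 35, "dy": -7},
  {"dx": 35, "dy": -7},
  {"dx": 35, "dy": -7},
  {"dx": 35, "dy": -7},
  {"dx": 35, "dy": -7},
  {"dx": 35, "dy": -7},
], hand=1, force=40)

```text
validation failed for argument at $.st...
```

Request:
jog_arm([
  {"dx": 36, "dy": -6},
  {"dx": 37, "dy": -6},
  {"turn": 7},
  {"turn": 7},
  {"turn": 7},
  {"turn": 7},
  {},
])

```text
validation failed for argument at $.st...
```

```bash
cat >> h.py <<'E'
def axes():
    s=arm.get_state(); w,x,y,z=s['orientation']
    from scipy.spatial.transform import Rotation as Ro
    return s,Ro.from_quat([x,y,z,w]).as_matrix()
def delta(T,ydir=None):
    s,R=axes(); d=R.T@(np.array(T)-s['tcp_pos'])*1000
    print('t',round(s['time'],2),'tcp',s['tcp_pos'].round(4),'xang',np.degrees(np.arctan2(R[1,0],R[0,0])).round(2),'tilt',np.degrees(np.arccos(-R[2,2])).round(2),'F',s['wrist_force'].round(1),'w',round(s['gripper_width'],4),'delta mm',d.round(1))
E
python3 - <<'E'
from h import *
c=cap('wrist','w1'); delta([.4645,-.3435,.231])
for n in ['probe_mid','rack','pen_blue','pen_grey']: print(n,[(np.round(b['rect']).astype(int).tolist(),round(b['score'],2)) for b in arm.boxes_of('wrist',n)[:2]])
print(proj(c,[[.4645,-.3435,.14],[.4645,-.3435,.05]]))
E
```

```text
t 1.5 tcp [ 0.1435 -0.505   0.2313] xang 15.86 tilt 0.0 F [-1.  -0.4 -1.1] w 0.0853 delta mm [ 3.53e+02 -6.77e+01  3.00e-01]
probe_mid []
rack []
pen_blue []
pen_grey []
[[ 219.9242776  -303.73954791]
 [ 247.44553357 -192.78711019]]
```

View pics/w1.png

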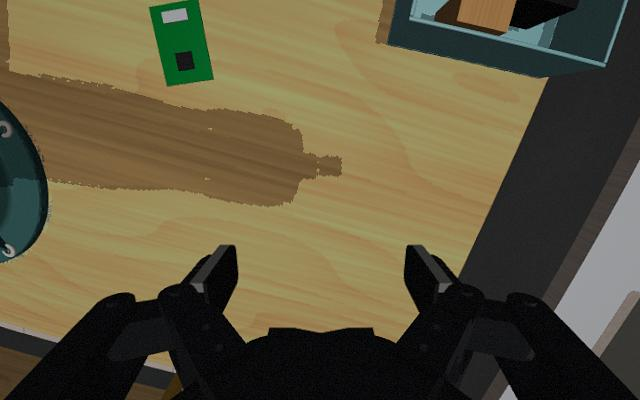

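The calls were refused, so the arm hasn't moved. I'll try again with every key filled in.

Request:
jog_arm([
  {"dx": 35, "dy": -7, "dz": 0, "turn": 0},
  {"dx": 35, "dy": -7, "dz": 0, "turn": 0},
  {"dx": 35, "dy": -7, "dz": 0, "turn": 0},
  {"dx": 35, "dy": -7, "dz": 0, "turn": 0},
  {"dx": 35, "dy": -7, "dz": 0, "turn": 0},
  {"dx": 35, "dy": -7, "dz": 0, "turn": 0},
  {"dx": 35, "dy": -7, "dz": 0, "turn": 0},
  {"dx": 35, "dy": -7, "dz": 0, "turn": 0},
], hand=1, force=40)

```text
time: 2.37
tcp_pos: [0.3989, -0.3735, 0.2314]
orientation: [0.0, 0.99, 0.138, 0.0]
wrist_force: [0.0, -0.2, 0.6]
gripper_width: 0.0856
```

Request:
jog_arm([
  {"dx": 36, "dy": -6, "dz": 0, "turn": 0},
  {"dx": 37, "dy": -6, "dz": 0, "turn": 0},
  {"dx": 0, "dy": 0, "dz": 0, "turn": 7},
  {"dx": 0, "dy": 0, "dz": 0, "turn": 7},
  {"dx": 0, "dy": 0, "dz": 0, "turn": 7},
  {"dx": 0, "dy": 0, "dz": 0, "turn": 7},
  {"dx": 0, "dy": 0, "dz": 0, "turn": 0},
])

```text
time: 2.95
tcp_pos: [0.4645, -0.343, 0.2312]
orientation: [-0.0, 0.994, -0.109, -0.0]
wrist_force: [-0.1, 0.3, -0.2]
gripper_width: 0.0854
```

```bash
python3 - <<'E'
from h import *
c=cap('wrist','w1'); delta([.4645,-.3435,.231])
for n in ['probe_mid','rack','pen_blue','pen_grey']: print(n,[(np.round(b['rect']).astype(int).tolist(),round(b['score'],2)) for b in arm.boxes_of('wrist',n)[:2]])
print(proj(c,[[.4645,-.3435,.14],[.4645,-.3435,.05]]))
E
```

```text
t 3.0 tcp [ 0.4645 -0.3431  0.2312] xang -12.03 tilt 0.01 F [-0.2 -0.1  0.7] w 0.0857 delta mm [0.1 0.4 0.2]
probe_mid [([316, 175, 332, 210], 0.71), ([315, 130, 326, 152], 0.23)]
rack [([292, 103, 351, 246], 0.94), ([0, 66, 20, 99], 0.57)]
pen_blue [([318, 217, 326, 260], 0.78)]
pen_grey [([315, 132, 330, 152], 0.69)]
[[322.12686384 202.63039519]
 [321.7266798  180.60832182]]
```

View pics/w1.png

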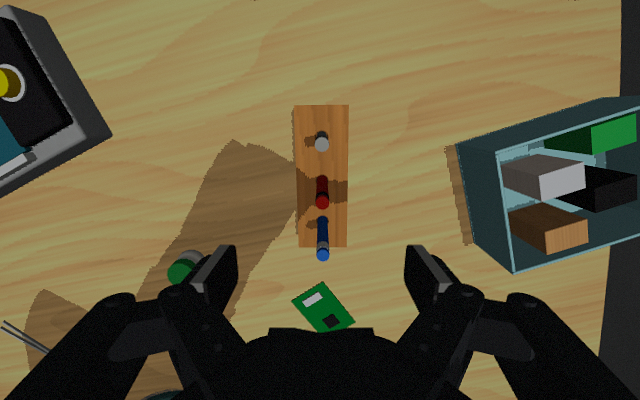

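The red cap appears at (322,202), which matches the projection at (322,203). The blue and grey pens are clear of the finger paths, so I'll descend and grip.

Request:
jog_arm([
  {"dx": 0, "dy": 0.4, "dz": 30, "turn": 0},
  {"dx": 0, "dy": 0, "dz": 30, "turn": 0},
  {"dx": 0, "dy": 0, "dz": 30, "turn": 0},
  {"dx": 0, "dy": 0, "dz": 30, "turn": 0},
  {"dx": 0, "dy": 0, "dz": 20, "turn": 0},
  {"dx": 0, "dy": 0, "dz": 10, "turn": 0},
  {"dx": 0, "dy": 0, "dz": 0, "turn": 0},
])

```text
time: 3.78
tcp_pos: [0.4636, -0.3429, 0.0796]
orientation: [-0.001, 0.994, -0.105, -0.001]
wrist_force: [-0.2, 0.5, -0.1]
gripper_width: 0.0858
```

Request:
jog_arm([
  {"dx": 0, "dy": 0, "dz": 0, "turn": 0},
  {"dx": 0, "dy": 0, "dz": 0, "turn": 0},
  {"dx": 0, "dy": 0, "dz": 0, "turn": 0},
  {"dx": 0, "dy": 0, "dz": 0, "turn": 0},
  {"dx": 0, "dy": 0, "dz": 0, "turn": 0},
  {"dx": 0, "dy": 0, "dz": 0, "turn": 0},
  {"dx": 0, "dy": 0, "dz": 0, "turn": 0},
  {"dx": 0, "dy": 0, "dz": 0, "turn": 0},
], hand=0, force=40)

```text
time: 4.45
tcp_pos: [0.4646, -0.3438, 0.0817]
orientation: [0.0, 0.994, -0.106, 0.0]
wrist_force: [-0.8, 0.4, 5.6]
gripper_width: 0.0108
```

Request:
jog_arm([
  {"dx": 0, "dy": 0, "dz": -5, "turn": 0},
  {"dx": 0, "dy": 0, "dz": -15, "turn": 0},
  {"dx": 0, "dy": 0, "dz": -30, "turn": 0},
  {"dx": 0, "dy": 0, "dz": -30, "turn": 0},
  {"dx": 0, "dy": 0, "dz": -30, "turn": 0},
  {"dx": 0, "dy": 0, "dz": -20, "turn": 0},
  {"dx": 0, "dy": 0, "dz": 0, "turn": 0},
])

```text
time: 5.03
tcp_pos: [0.4654, -0.3445, 0.2156]
orientation: [0.002, 0.994, -0.106, 0.002]
wrist_force: [0.6, 0.1, 0.1]
gripper_width: 0.011
```

```bash
python3 - <<'E'
from h import *
from m1 import ld
delta([.5,.2,.212])
c=ld('t0'); hsv=cv2.cvtColor(c['image'],cv2.COLOR_RGB2HSV)
for k,roi in (('t0',(245,205,290,240)),('s0',(345,165,390,205))):
    a=ld(k)['image']; l,t,r,b=roi
    cv2.imwrite(f'pics/{k}well.png',cv2.resize(a[t:b,l:r,::-1],None,fx=14,fy=14,interpolation=cv2.INTER_CUBIC))
P=cloud(c); Z=P[...,2]
# jig deck outline: use points>40mm excluding the well via a: fit along angle 11.6
for n in range(60): pass
E
```

```text
t 5.03 tcp [ 0.4654 -0.3445  0.2156] xang -12.14 tilt 0.32 F [0.6 0.1 0.1] w 0.011 delta mm [ -80.6 -539.6    1.6]
```

View pics/t0well.png

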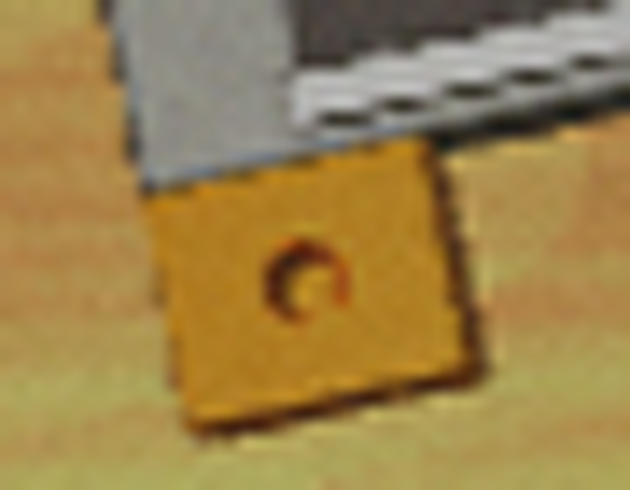

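View pics/s0well.png

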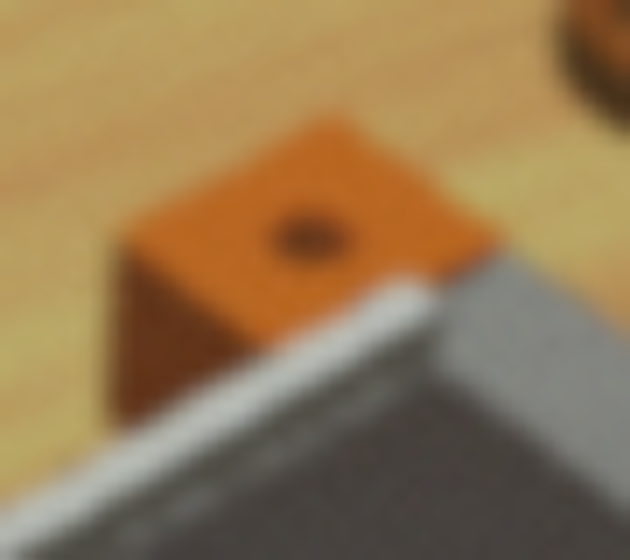

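```bash
python3 - <<'E'
from h import *
from m1 import ld
a=atz(ld('t0'),266.46,224.68,.05);b=atz(ld('s0'),366.68,181.54,.05);print(a,b)
for p in[(148,192),(430,138),(472,375),(195,430)]: print(atz(ld('t0'),245+(p[0]+.5)/14-.5,205+(p[1]+.5)/14-.5,.05))
for p in[(127,240),(330,108),(500,242)]: print('s',atz(ld('s0'),345+(p[0]+.5)/14-.5,165+(p[1]+.5)/14-.5,.05))
# check cross-calibration with button & fin in scene
s=ld('s0');print(proj(s,[[.6447,-.0439,.084],[.4645,-.3435,.14]]),proj(s,[a]))
delta([a[0],a[1],.212])
E
```

```text
[0.48643187 0.20860299 0.05      ] [0.48626493 0.20825619 0.05      ]
[0.50595956 0.24199255 0.05      ]
[0.51624475 0.18265394 0.05      ]
[0.46634994 0.17409074 0.05      ]
[0.45592931 0.23207241 0.05      ]
s [0.47029494 0.17595726 0.05      ]
s [0.45393769 0.23315448 0.05      ]
s [0.50436452 0.24085446 0.05      ]
[[308.01260502 246.68883833]
 [145.1687362  221.22157095]] [[366.81937772 181.53755962]]
t 5.03 tcp [ 0.4654 -0.3445  0.2156] xang -12.14 tilt 0.32 F [0.6 0.1 0.1] w 0.011 delta mm [ -95.7 -545.1    1.5]
```

Request:
jog_arm([
  {"dx": -3, "dy": -18, "dz": 0, "turn": 0},
  {"dx": -6, "dy": -36, "dz": 0, "turn": 0},
  {"dx": -6, "dy": -36, "dz": 0, "turn": 0},
  {"dx": -6, "dy": -36, "dz": 0, "turn": 0},
  {"dx": -6, "dy": -36, "dz": 0, "turn": 0},
  {"dx": -6, "dy": -36, "dz": 0, "turn": 0},
  {"dx": -6, "dy": -36, "dz": 0, "turn": 0},
  {"dx": -6, "dy": -36, "dz": 0, "turn": 0},
])

```text
time: 5.7
tcp_pos: [0.4765, -0.0683, 0.2109]
orientation: [-0.0, 0.994, -0.106, -0.0]
wrist_force: [0.9, -0.4, 0.4]
gripper_width: 0.011
```

Request:
jog_arm([
  {"dx": -7, "dy": -36, "dz": 0, "turn": 0},
  {"dx": -7, "dy": -36, "dz": 0, "turn": 0},
  {"dx": -7, "dy": -36, "dz": 0, "turn": 0},
  {"dx": -7, "dy": -36, "dz": 0, "turn": 0},
  {"dx": -7, "dy": -36, "dz": 0, "turn": 0},
  {"dx": -7, "dy": -36, "dz": 0, "turn": 0},
  {"dx": -5, "dy": -30, "dz": 0, "turn": 0},
  {"dx": -4, "dy": -20, "dz": 0, "turn": 0},
])

```text
time: 6.37
tcp_pos: [0.4531, 0.082, 0.2195]
orientation: [-0.046, 0.999, -0.028, 0.0]
wrist_force: [-0.2, 0.0, 0.8]
gripper_width: 0.0108
```

Request:
jog_arm([
  {"dx": 0, "dy": 0, "dz": 0, "turn": -6},
  {"dx": 0, "dy": 0, "dz": 0, "turn": -6},
  {"dx": 0, "dy": 0, "dz": 0, "turn": -6},
  {"dx": 0, "dy": 0, "dz": 0, "turn": -6},
  {"dx": 0, "dy": 0, "dz": 0, "turn": 0},
  {"dx": 0, "dy": 0, "dz": 0, "turn": 0},
])

```text
time: 6.87
tcp_pos: [0.4537, 0.0808, 0.2196]
orientation: [-0.044, 0.983, 0.178, 0.01]
wrist_force: [-0.7, -0.1, -0.9]
gripper_width: 0.0108
```

```bash
python3 - <<'E'
from h import *
c=cap('wrist','w2'); cap('scene','s2'); cap('top','t2'); delta([.4864,.2085,.200])
s,R=axes(); g=s['tcp_pos']
print(proj(c,[[.4864,.2085,.05],g+[0,0,-.071-.0],[g[0],g[1],g[2]-.071],[g[0],g[1],g[2]+.059]]), g)
a=cv2.imread('pics/s2.png');cv2.imwrite('pics/s2z.png',cv2.resize(a[100:250,250:500],(800,480),interpolation=cv2.INTER_CUBIC))
print('scene tip, top',proj(arm.capture('scene'),[[g[0],g[1],g[2]-.071],[g[0],g[1],g[2]+.059]]))
E
```

```text
t 7.02 tcp [0.4537 0.0808 0.2196] xang 20.5 tilt 5.18 F [-0.5 -0.  -0.2] w 0.0107 delta mm [  74.6 -105.9   31.2]
[[236.57103154 120.10849821]
 [328.52872725 213.55489818]
 [328.52872725 213.55489818]
 [308.36911481 318.92860065]] [0.45369778 0.08083745 0.21961767]
scene tip, top [[319.59812478 159.52429264]
 [318.99905638 114.05716947]]
```

View pics/w2.png

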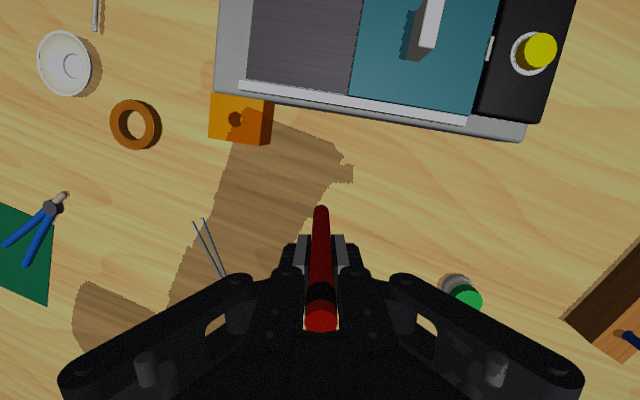

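View pics/s2z.png

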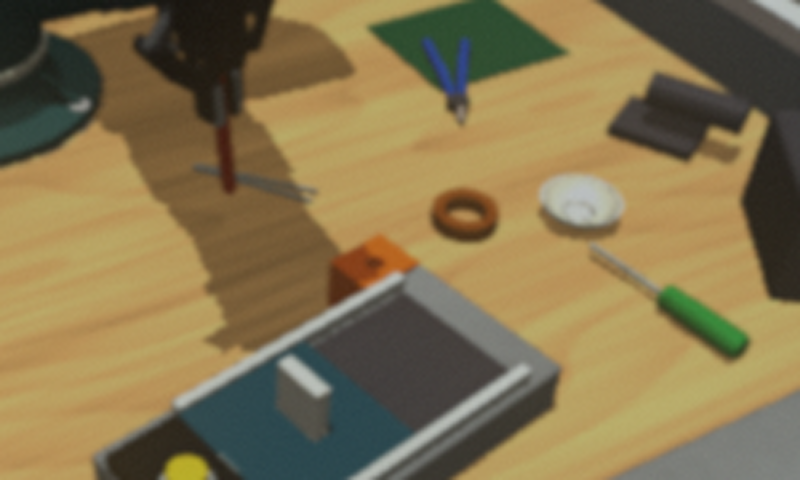

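```bash
python3 - <<'E'
from h import *
s,R=axes(); print(s['q'].round(3),s['qd'].round(3)); print(R.round(3))
E
```

```text
[-0.058  0.15  -0.233  1.188  0.09   2.724] [-0.001 -0.     0.001  0.001 -0.001 -0.012]
[[ 0.936  0.352  0.004]
 [ 0.35  -0.932  0.09 ]
 [ 0.036 -0.083 -0.996]]
```

Request:
jog_arm([
  {"dx": 0, "dy": 0, "dz": 0, "turn": -5},
  {"dx": 0, "dy": 0, "dz": 0, "turn": -5},
  {"dx": 5, "dy": -20, "dz": 0, "turn": 0},
  {"dx": 5, "dy": -20, "dz": 0, "turn": 0},
  {"dx": 0, "dy": 0, "dz": 0, "turn": 0},
  {"dx": 0, "dy": 0, "dz": 0, "turn": 0},
])

```text
time: 7.57
tcp_pos: [0.4416, 0.1207, 0.2233]
orientation: [-0.043, 0.963, 0.265, 0.014]
wrist_force: [-0.2, 0.3, -1.1]
gripper_width: 0.011
```

```bash
python3 - <<'E'
from h import *
s,R=axes(); print(s['q'].round(3)); print(R.round(3)); delta([.4864,.2085,.2])
E
```

```text
[ 0.031  0.138 -0.239  1.187  0.09   2.636]
[[ 0.859  0.512  0.004]
 [ 0.509 -0.856  0.09 ]
 [ 0.05  -0.075 -0.996]]
t 7.57 tcp [0.4416 0.1207 0.2233] xang 30.66 tilt 5.17 F [-0.2  0.3 -1.1] w 0.011 delta mm [ 82.  -50.5  31.3]
```

The tool leans 5°: joint 6 met its upper limit on the way over. I'll take it round to its other limit, where the same effect can undo the lean.

Request:
jog_arm([
  {"dx": 0, "dy": 0, "dz": 0, "turn": -7},
  {"dx": 0, "dy": 0, "dz": 0, "turn": -7},
  {"dx": 0, "dy": 0, "dz": 0, "turn": -7},
  {"dx": 0, "dy": 0, "dz": 0, "turn": -7},
  {"dx": 0, "dy": 0, "dz": 0, "turn": -7},
  {"dx": 0, "dy": 0, "dz": 0, "turn": -7},
  {"dx": 0, "dy": 0, "dz": 0, "turn": -7},
  {"dx": 0, "dy": 0, "dz": 0, "turn": -7},
])

```text
time: 8.23
tcp_pos: [0.4421, 0.1195, 0.2231]
orientation: [-0.031, 0.725, 0.688, 0.032]
wrist_force: [-0.2, 0.8, -0.1]
gripper_width: 0.011
```

Request:
jog_arm([
  {"dx": 0, "dy": 0, "dz": 0, "turn": -7},
  {"dx": 0, "dy": 0, "dz": 0, "turn": -7},
  {"dx": 0, "dy": 0, "dz": 0, "turn": -7},
  {"dx": 0, "dy": 0, "dz": 0, "turn": -7},
  {"dx": 0, "dy": 0, "dz": 0, "turn": -7},
  {"dx": 0, "dy": 0, "dz": 0, "turn": -7},
  {"dx": 0, "dy": 0, "dz": 0, "turn": -7},
  {"dx": 0, "dy": 0, "dz": 0, "turn": -7},
])

```text
time: 8.9
tcp_pos: [0.4421, 0.1195, 0.2231]
orientation: [-0.012, 0.317, 0.947, 0.043]
wrist_force: [-0.6, 0.3, -0.2]
gripper_width: 0.0112
```

Request:
jog_arm([
  {"dx": 0, "dy": 0, "dz": 0, "turn": -7},
  {"dx": 0, "dy": 0, "dz": 0, "turn": -7},
  {"dx": 0, "dy": 0, "dz": 0, "turn": -7},
  {"dx": 0, "dy": 0, "dz": 0, "turn": -7},
  {"dx": 0, "dy": 0, "dz": 0, "turn": -7},
  {"dx": 0, "dy": 0, "dz": 0, "turn": -7},
  {"dx": 0, "dy": 0, "dz": 0, "turn": -7},
  {"dx": 0, "dy": 0, "dz": 0, "turn": -7},
])

```text
time: 9.57
tcp_pos: [0.4421, 0.1195, 0.2231]
orientation: [0.01, -0.165, 0.985, 0.044]
wrist_force: [-0.1, -0.8, -0.3]
gripper_width: 0.0106
```

Request:
jog_arm([
  {"dx": 0, "dy": 0, "dz": 0, "turn": -7},
  {"dx": 0, "dy": 0, "dz": 0, "turn": -7},
  {"dx": 0, "dy": 0, "dz": 0, "turn": -7},
  {"dx": 0, "dy": 0, "dz": 0, "turn": -7},
  {"dx": 0, "dy": 0, "dz": 0, "turn": -7},
  {"dx": 0, "dy": 0, "dz": 0, "turn": -7},
  {"dx": 0, "dy": 0, "dz": 0, "turn": -7},
  {"dx": 0, "dy": 0, "dz": 0, "turn": -7},
])

```text
time: 10.23
tcp_pos: [0.4421, 0.1196, 0.2231]
orientation: [0.029, -0.608, 0.793, 0.034]
wrist_force: [-0.4, 0.6, -0.8]
gripper_width: 0.011
```

Request:
jog_arm([
  {"dx": 0, "dy": 0, "dz": 0, "turn": -7},
  {"dx": 0, "dy": 0, "dz": 0, "turn": -7},
  {"dx": 0, "dy": 0, "dz": 0, "turn": -7},
  {"dx": 0, "dy": 0, "dz": 0, "turn": -7},
  {"dx": 0, "dy": 0, "dz": 0, "turn": -7},
  {"dx": 0, "dy": 0, "dz": 0, "turn": -7},
  {"dx": 0, "dy": 0, "dz": 0, "turn": -7},
  {"dx": 0, "dy": 0, "dz": 0, "turn": -7},
])

```text
time: 10.9
tcp_pos: [0.4421, 0.1195, 0.2231]
orientation: [-0.042, 0.909, -0.414, -0.017]
wrist_force: [0.5, 0.0, -0.4]
gripper_width: 0.0111
```

```bash
python3 - <<'E'
from h import *
s,R=axes(); print(s['q'].round(3)); print(R.round(3)); delta([.4864,.2085,.2])
E
```

```text
[ 0.029  0.138 -0.239  1.187  0.09  -2.257]
[[ 0.656 -0.755  0.004]
 [-0.752 -0.653  0.09 ]
 [-0.065 -0.062 -0.996]]
t 10.9 tcp [0.4421 0.1195 0.2231] xang -48.88 tilt 5.16 F [ 0.5  0.  -0.4] w 0.0111 delta mm [-36.3 -90.1  31.2]
```

Request:
jog_arm([
  {"dx": 0, "dy": 0, "dz": 0, "turn": -7},
  {"dx": 0, "dy": 0, "dz": 0, "turn": -7},
  {"dx": 0, "dy": 0, "dz": 0, "turn": -7},
  {"dx": 0, "dy": 0, "dz": 0, "turn": -7},
  {"dx": 0, "dy": 0, "dz": 0, "turn": -7},
  {"dx": 0, "dy": 0, "dz": 0, "turn": -7},
  {"dx": 0, "dy": 0, "dz": 0, "turn": -7},
])

```text
time: 11.48
tcp_pos: [0.4421, 0.1195, 0.2231]
orientation: [-0.045, 0.999, 0.0, 0.002]
wrist_force: [-0.9, -0.2, -0.0]
gripper_width: 0.0111
```

Request:
jog_arm([
  {"dx": 0, "dy": 0, "dz": 0, "turn": -5},
  {"dx": 0, "dy": 0, "dz": 0, "turn": -3},
  {"dx": 0, "dy": 0, "dz": 0, "turn": 0},
])

```text
time: 11.73
tcp_pos: [0.4397, 0.1473, 0.2231]
orientation: [-0.035, 0.998, 0.052, 0.006]
wrist_force: [-0.2, -0.6, -0.6]
gripper_width: 0.0108
```

```bash
python3 - <<'E'
from h import *
s,R=axes(); print(s['q'].round(3)); print(R.round(3)); delta([.4864,.2085,.2])
E
```

```text
[ 0.104  0.144 -0.231  1.181  0.069 -3.14 ]
[[ 0.995  0.103  0.009]
 [ 0.103 -0.992  0.07 ]
 [ 0.016 -0.069 -0.997]]
t 11.73 tcp [0.4397 0.1473 0.2231] xang 5.89 tilt 4.07 F [-0.2 -0.6 -0.6] w 0.0108 delta mm [ 52.3 -54.3  27.7]
```

Request:
jog_arm([
  {"dx": 0, "dy": 20, "dz": 0, "turn": 0},
  {"dx": 0, "dy": 20, "dz": 0, "turn": 0},
  {"dx": 0, "dy": 0, "dz": 0, "turn": 0},
])

```text
time: 11.98
tcp_pos: [0.4419, 0.1273, 0.2202]
orientation: [-0.026, 0.999, 0.035, 0.007]
wrist_force: [-0.6, 0.3, -1.2]
gripper_width: 0.0107
```

```bash
python3 - <<'E'
from h import *
s,R=axes(); print(s['q'].round(3)); print(R.round(3)); delta([.4864,.2085,.2])
E
```

```text
[ 0.07   0.14  -0.242  1.174  0.052 -3.141]
[[ 0.998  0.07   0.011]
 [ 0.069 -0.996  0.053]
 [ 0.015 -0.052 -0.999]]
t 11.98 tcp [0.4419 0.1273 0.2202] xang 3.96 tilt 3.09 F [-0.6  0.3 -1.2] w 0.0107 delta mm [ 49.7 -76.8  24.9]
```

Request:
jog_arm([
  {"dx": 0, "dy": 15, "dz": 0, "turn": -4},
  {"dx": 0, "dy": 15, "dz": 0, "turn": -4},
  {"dx": 0, "dy": 15, "dz": 0, "turn": -4},
  {"dx": 0, "dy": 0, "dz": 0, "turn": 0},
])

```text
time: 12.32
tcp_pos: [0.4349, 0.1622, 0.2189]
orientation: [0.003, 0.996, 0.092, 0.011]
wrist_force: [-0.4, -0.5, -0.6]
gripper_width: 0.0107
```

```bash
python3 - <<'E'
from h import *
s,R=axes(); print(s['q'].round(3)); print(R.round(3)); delta([.4864,.2085,.2])
E
```

```text
[ 0.186  0.149 -0.233  1.167 -0.008 -3.141]
[[ 0.983  0.184  0.022]
 [ 0.184 -0.983 -0.004]
 [ 0.021  0.008 -1.   ]]
t 12.32 tcp [0.4349 0.1622 0.2189] xang 10.61 tilt 1.3 F [-0.4 -0.5 -0.6] w 0.0107 delta mm [ 58.7 -36.2  19.9]
```

Request:
jog_arm([
  {"dx": 10, "dy": -8, "dz": 0, "turn": 0},
  {"dx": 15, "dy": -10, "dz": 0, "turn": 0},
  {"dx": 15, "dy": -10, "dz": 0, "turn": 0},
  {"dx": 10, "dy": -8, "dz": 0, "turn": 0},
  {"dx": 0, "dy": 0, "dz": 0, "turn": 0},
])

```text
time: 12.73
tcp_pos: [0.4799, 0.2069, 0.2194]
orientation: [0.002, 0.996, 0.091, 0.011]
wrist_force: [-0.5, -0.4, -0.8]
gripper_width: 0.0107
```

```bash
python3 - <<'E'
from h import *
s,R=axes(); print(s['q'].round(3)); print(R.round(3)); delta([.4841,.2088,.140])
E
```

```text
[ 0.256  0.248 -0.102  1.2   -0.008 -3.068]
[[ 0.983  0.181  0.023]
 [ 0.181 -0.983 -0.003]
 [ 0.022  0.007 -1.   ]]
t 12.73 tcp [0.4799 0.2069 0.2194] xang 10.43 tilt 1.3 F [-0.5 -0.4 -0.8] w 0.0107 delta mm [ 2.7 -1.7 79.4]
```

Request:
jog_arm([
  {"dx": 2.7, "dy": -1.7, "dz": 20, "turn": 0},
  {"dx": 0, "dy": 0, "dz": 25, "turn": 0},
  {"dx": 0, "dy": 0, "dz": 20, "turn": 0},
  {"dx": 0, "dy": 0, "dz": 14, "turn": 0},
  {"dx": 0, "dy": 0, "dz": 0, "turn": 0},
  {"dx": 0, "dy": 0, "dz": 0, "turn": 0},
])

```text
time: 13.23
tcp_pos: [0.4818, 0.2073, 0.1409]
orientation: [0.003, 0.996, 0.091, 0.01]
wrist_force: [0.8, 0.0, -0.6]
gripper_width: 0.0108
```

```bash
python3 - <<'E'
from h import *
c=cap('wrist','w3'); d=cap('scene','s3'); t=cap('top','t3'); s,R=axes(); delta([.4841,.2088,.140])
g=s['tcp_pos']; foot=g+R[:,2]*.071; top=g-R[:,2]*.059; print('foot',foot.round(4))
for n,k in(('w',c),('s',d),('t',t)): print(n,proj(k,[foot,top,[.4864,.2085,.05]]).round(1).tolist())
a=cv2.imread('pics/s3.png');cv2.imwrite('pics/s3z.png',cv2.resize(a[110:210,310:430],(720,600),interpolation=cv2.INTER_CUBIC))
E
```

```text
t 13.38 tcp [0.4825 0.2079 0.142 ] xang 10.48 tilt 1.38 F [ 0.5 -0.1 -0.8] w 0.0109 delta mm [ 1.6 -0.6  2. ]
foot [0.4842 0.2077 0.071 ]
w [[320.7, 209.5], [321.2, 324.3], [320.1, 199.9]]
s [[366.7, 175.3], [370.1, 134.4], [366.8, 181.5]]
t [[265.8, 224.9], [259.2, 222.7], [266.5, 224.7]]
```

View pics/w3.png

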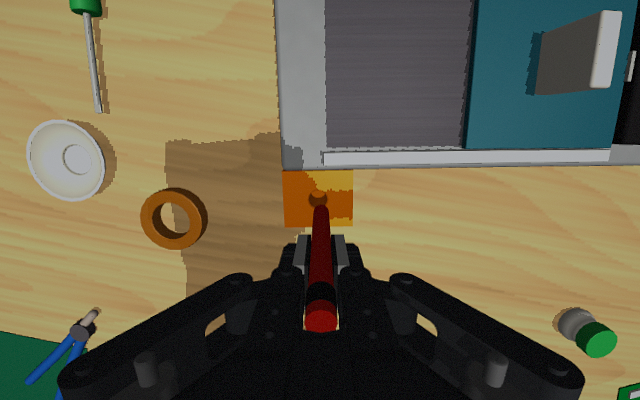

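View pics/s3z.png

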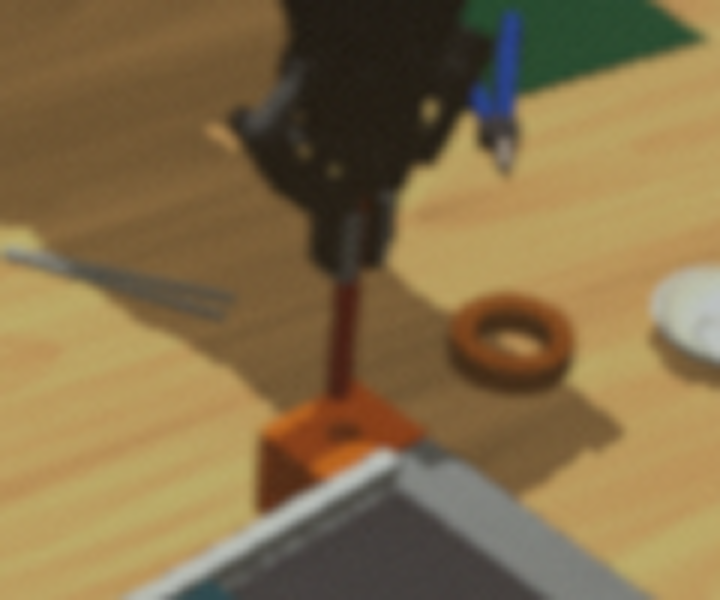

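```bash
python3 - <<'E'
from h import *
from m1 import ld
a=cv2.imread('pics/w3.png');cv2.imwrite('pics/w3z.png',cv2.resize(a[160:240,270:370],(800,640)[0:2],interpolation=cv2.INTER_CUBIC)[:600])
c=ld('w3');P=cloud(c)
print(KD(c)[0][0,0],KD(c)[1], 'sens',proj(c,[[.4864,.2085,.05],[.4864,.2105,.05],[.4884,.2085,.05]]))
o=proj(c,[[.50596,.2420,.05],[.51624,.18265,.05],[.46635,.17409,.05],[.45593,.23207,.05]]);print(o.round(1).tolist())
E
```

```text
283.06839443213784 [-0.04049739  0.          0.          0.          0.        ] sens [[320.09714197 199.87258865]
 [317.81278637 199.47159824]
 [320.51668235 197.6610087 ]]
[[285.0, 170.8], [356.7, 171.4], [354.2, 228.1], [287.7, 228.0]]
```

View pics/w3z.png

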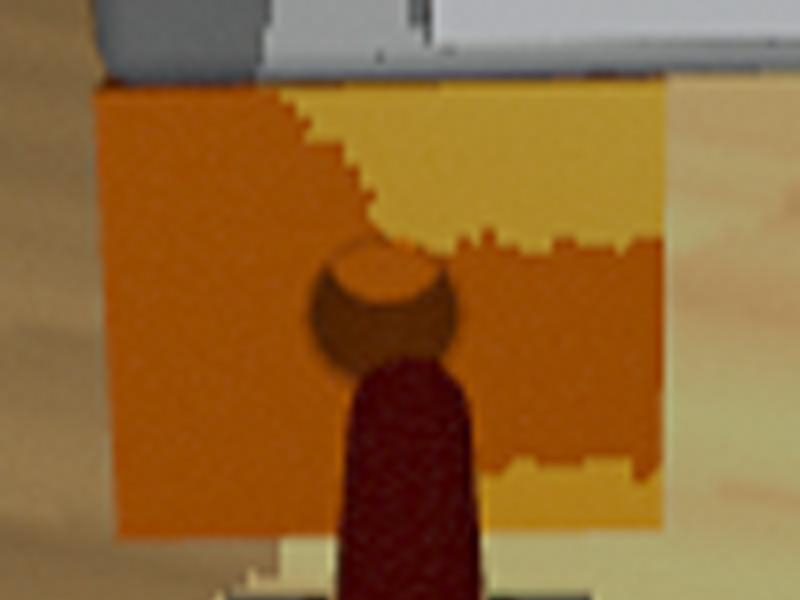

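Request:
jog_arm([
  {"dx": 3.8, "dy": -1.5, "dz": 6, "turn": 0},
  {"dx": 0, "dy": 0, "dz": 7, "turn": 0},
  {"dx": 0, "dy": 0, "dz": 0, "turn": 0},
  {"dx": 0, "dy": 0, "dz": 0, "turn": 0},
])

```text
time: 13.72
tcp_pos: [0.4854, 0.2101, 0.1275]
orientation: [0.003, 0.996, 0.092, 0.011]
wrist_force: [-0.6, -0.3, -0.4]
gripper_width: 0.0107
```

```bash
python3 - <<'E'
from h import *
c=cap('wrist','w4'); d=cap('scene','s4'); s,R=axes(); delta([.4841,.2088,.140])
g=s['tcp_pos']; foot=g+R[:,2]*.071; top=g-R[:,2]*.059; print('foot',foot.round(4))
for n,k in(('w',c),('s',d)): print(n,proj(k,[foot,top,[.4864,.2085,.05]]).round(1).tolist())
a=cv2.imread('pics/w4.png');cv2.imwrite('pics/w4z.png',cv2.resize(a[170:245,275:375],(800,600),interpolation=cv2.INTER_CUBIC))
cv2.imwrite('pics/w4y.png',cv2.resize(a[280:340,270:370],(800,480),interpolation=cv2.INTER_CUBIC))
a=cv2.imread('pics/s4.png');cv2.imwrite('pics/s4z.png',cv2.resize(a[150:200,340:400],(720,600),interpolation=cv2.INTER_CUBIC))
E
```

```text
t 13.82 tcp [0.4856 0.2102 0.128 ] xang 10.52 tilt 1.29 F [0.  0.1 0.4] w 0.011 delta mm [ -1.5   1.2 -12.1]
foot [0.4872 0.21   0.057 ]
w [[321.3, 210.1], [322.3, 324.3], [322.7, 208.9]]
s [[367.6, 179.6], [371.1, 139.5], [366.8, 181.5]]
```

View pics/w4z.png

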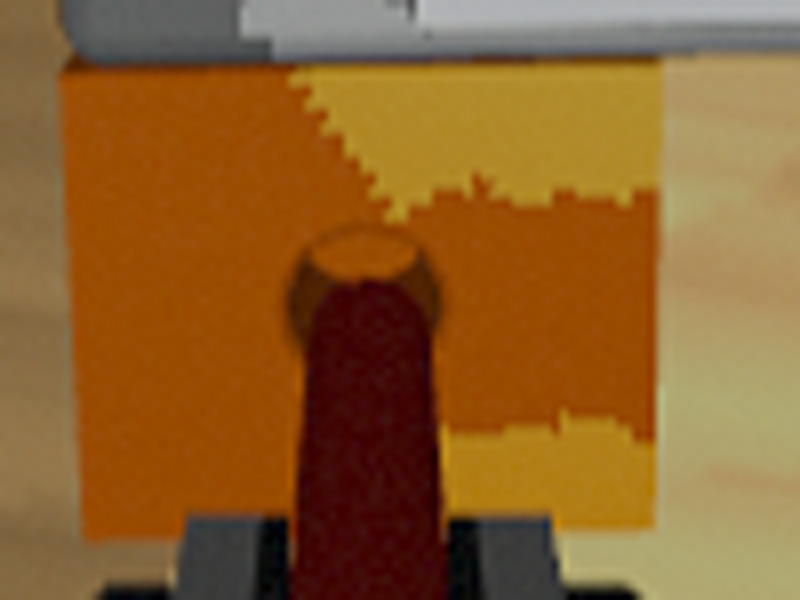

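View pics/w4y.png

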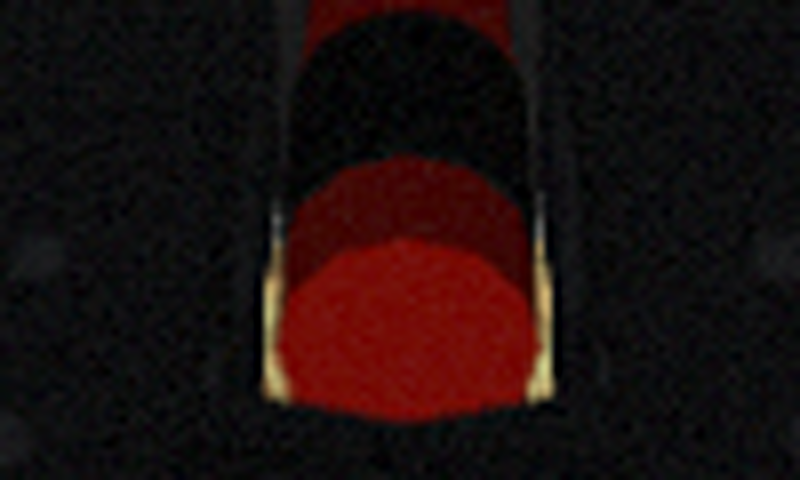

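View pics/s4z.png

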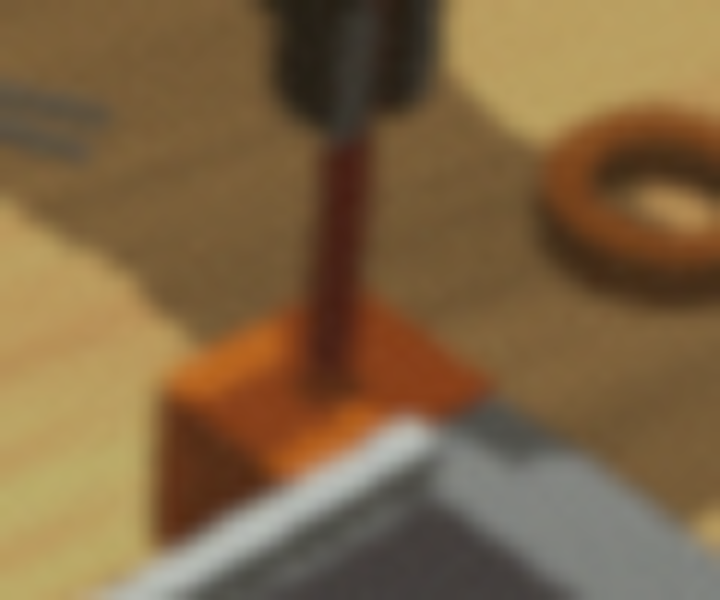

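```bash
python3 - <<'E'
from h import *
from m1 import ld
c=ld('w4'); s,R=axes(); g=s['tcp_pos']
for L in (.071,.0717):
    f=g+R[:,2]*L; q=f+R[:,2]*(f[2]-.05)
    a=proj(c,[f,q,q+R[:,0]*.001,q+R[:,1]*.001]); print(a.round(2).tolist())
    J=np.array([a[2]-a[1],a[3]-a[1]]).T
    want=np.array([320.9,212.1])+a[1]-a[0]; print('hole should be',want,'tool xy move mm',np.linalg.solve(J,np.array([320.0,206.8])-want))
E
```

```text
[[321.27, 210.14], [321.25, 207.47], [321.25, 206.31], [322.47, 207.47]]
hole should be [320.87482326 209.43081846] tool xy move mm [ 2.25658912 -0.71706802]
[[321.27, 209.87], [321.25, 207.47], [321.25, 206.31], [322.47, 207.47]]
hole should be [320.87741308 209.70540607] tool xy move mm [ 2.49209083 -0.71929882]
```

Request:
jog_arm([
  {"dx": 2, "dy": -0.7, "dz": 0, "turn": 0},
  {"dx": 0, "dy": 0, "dz": 4, "turn": 0},
  {"dx": 0, "dy": 0, "dz": 0, "turn": 0},
  {"dx": 0, "dy": 0, "dz": 0, "turn": 0},
])

```text
time: 14.15
tcp_pos: [0.4875, 0.2112, 0.1238]
orientation: [0.003, 0.996, 0.092, 0.011]
wrist_force: [0.6, -1.4, -0.0]
gripper_width: 0.0107
```

```bash
python3 - <<'E'
from h import *
c=cap('wrist','w5'); delta([.4841,.2088,.140])
a=cv2.imread('pics/w5.png');cv2.imwrite('pics/w5z.png',cv2.resize(a[170:245,275:375],(800,600),interpolation=cv2.INTER_CUBIC))
E
```

```text
t 14.2 tcp [0.4875 0.2112 0.1239] xang 10.52 tilt 1.29 F [-0.5 -0.6 -0.9] w 0.011 delta mm [ -3.4   1.9 -16.2]
```

View pics/w5z.png

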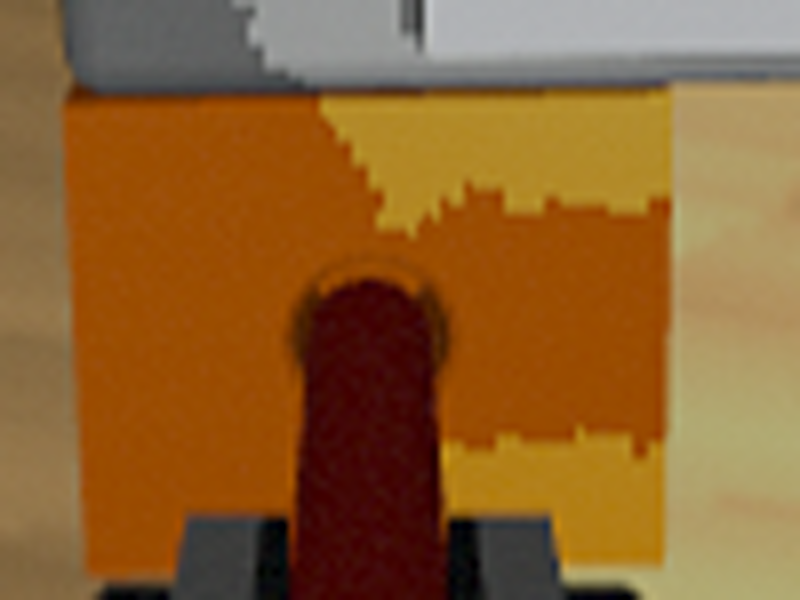

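Request:
jog_arm([
  {"dx": 0, "dy": 0, "dz": 4, "turn": 0},
  {"dx": 0, "dy": 0, "dz": 4, "turn": 0},
  {"dx": 0, "dy": 0, "dz": 4, "turn": 0},
  {"dx": 0, "dy": 0, "dz": 0, "turn": 0},
])

```text
time: 14.53
tcp_pos: [0.4874, 0.211, 0.111]
orientation: [0.003, 0.996, 0.092, 0.01]
wrist_force: [-1.2, 0.3, -1.0]
gripper_width: 0.0109
```

Request:
jog_arm([
  {"dx": 0, "dy": 0, "dz": 5, "turn": 0},
  {"dx": 0, "dy": 0, "dz": 5, "turn": 0},
  {"dx": 0, "dy": 0, "dz": 5, "turn": 0},
  {"dx": 0, "dy": 0, "dz": 5, "turn": 0},
  {"dx": 0, "dy": 0, "dz": 4, "turn": 0},
  {"dx": 0, "dy": 0, "dz": 0, "turn": 0},
])

```text
time: 15.03
tcp_pos: [0.4879, 0.211, 0.087]
orientation: [0.003, 0.996, 0.092, 0.01]
wrist_force: [-1.9, -1.0, -2.2]
gripper_width: 0.0109
```

Request:
jog_arm([
  {"dx": 0, "dy": 0, "dz": 3, "turn": 0},
  {"dx": 0, "dy": 0, "dz": 0, "turn": 0},
])

```text
time: 15.2
tcp_pos: [0.4881, 0.211, 0.0845]
orientation: [0.003, 0.996, 0.092, 0.011]
wrist_force: [-2.1, 0.4, -1.0]
gripper_width: 0.0109
```

Request:
jog_arm([
  {"dx": 0, "dy": 0, "dz": 0, "turn": 0},
  {"dx": 0, "dy": 0, "dz": 0, "turn": 0},
  {"dx": 0, "dy": 0, "dz": 0, "turn": 0},
  {"dx": 0, "dy": 0, "dz": 0, "turn": 0},
  {"dx": 0, "dy": 0, "dz": 0, "turn": 0},
  {"dx": 0, "dy": 0, "dz": 0, "turn": 0},
], hand=1)

```text
time: 15.7
tcp_pos: [0.4887, 0.2111, 0.0851]
orientation: [0.003, 0.996, 0.092, 0.011]
wrist_force: [-0.3, -0.9, -1.6]
gripper_width: 0.0816
```

Request:
jog_arm([
  {"dx": 0, "dy": 0, "dz": -20, "turn": 0},
  {"dx": 0, "dy": 0, "dz": -30, "turn": 0},
  {"dx": 0, "dy": 0, "dz": -30, "turn": 0},
  {"dx": 0, "dy": 0, "dz": -30, "turn": 0},
  {"dx": 0, "dy": 0, "dz": -10, "turn": 0},
])

```text
time: 16.12
tcp_pos: [0.4869, 0.2118, 0.209]
orientation: [0.002, 0.996, 0.092, 0.013]
wrist_force: [0.6, 0.9, 0.5]
gripper_width: 0.0852
```

```bash
python3 - <<'E'
from h import *
c=cap('wrist','w6'); d=cap('scene','s6'); s,R=axes(); print(s['q'].round(3),R[:,2].round(4)); delta([.6237,.0583,.2])
a=cv2.imread('pics/s6.png');cv2.imwrite('pics/s6z.png',cv2.resize(a[100:300,250:500],(750,600),interpolation=cv2.INTER_CUBIC))
E
```

```text
[ 0.262  0.265 -0.113  1.169 -0.009 -3.063] [ 0.0261 -0.0025 -0.9997]
t 16.22 tcp [0.4868 0.2118 0.207 ] xang 10.52 tilt 1.5 F [ 1.1  1.5 -1.2] w 0.0853 delta mm [106.4 175.8  11. ]
```

View pics/s6z.png

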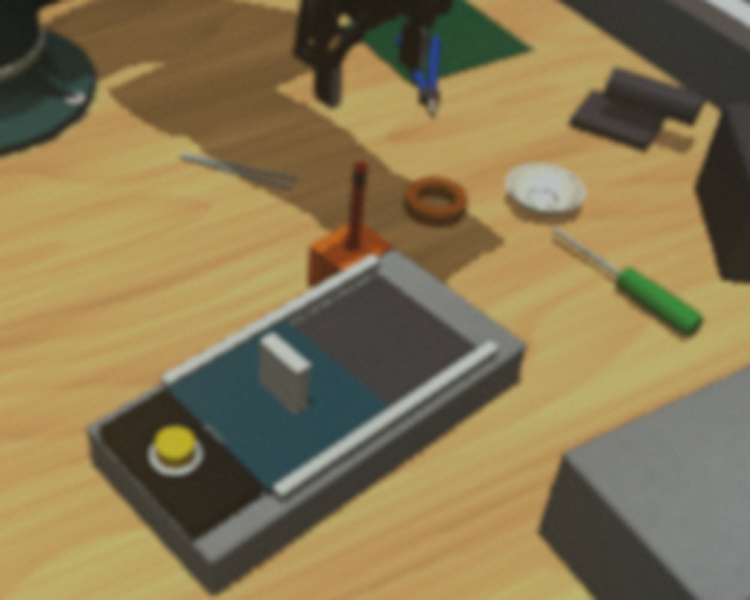

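View pics/w6.png

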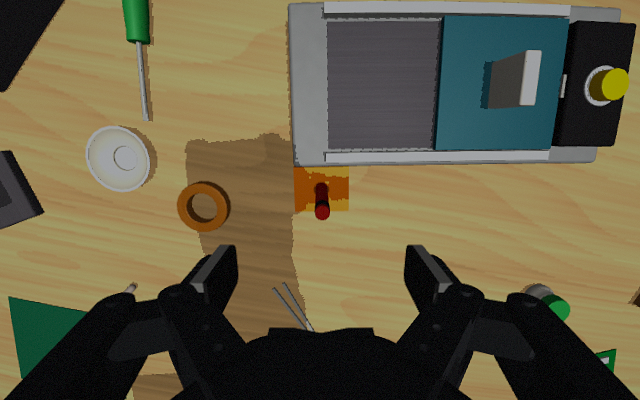

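Request:
jog_arm([
  {"dx": 0, "dy": 0, "dz": 0, "turn": 7},
  {"dx": 0, "dy": 0, "dz": 0, "turn": 7},
  {"dx": 0, "dy": 0, "dz": 0, "turn": 7},
  {"dx": 0, "dy": 0, "dz": 0, "turn": 7},
  {"dx": 0, "dy": 0, "dz": 0, "turn": 7},
  {"dx": 0, "dy": 0, "dz": 0, "turn": 7},
  {"dx": 0, "dy": 0, "dz": 0, "turn": 7},
  {"dx": 0, "dy": 0, "dz": 0, "turn": 7},
])

```text
time: 16.88
tcp_pos: [0.4854, 0.2114, 0.2038]
orientation: [-0.002, 0.921, -0.389, 0.01]
wrist_force: [-0.1, -0.2, -0.1]
gripper_width: 0.0853
```

Request:
jog_arm([
  {"dx": 0, "dy": 0, "dz": 0, "turn": 7},
  {"dx": 0, "dy": 0, "dz": 0, "turn": 7},
  {"dx": 0, "dy": 0, "dz": 0, "turn": 7},
  {"dx": 0, "dy": 0, "dz": 0, "turn": 7},
  {"dx": 0, "dy": 0, "dz": 0, "turn": 7},
  {"dx": 0, "dy": 0, "dz": 0, "turn": 7},
  {"dx": 0, "dy": 0, "dz": 0, "turn": 7},
  {"dx": 0, "dy": 0, "dz": 0, "turn": 7},
])

```text
time: 17.55
tcp_pos: [0.4853, 0.2114, 0.2037]
orientation: [0.007, -0.63, 0.776, -0.008]
wrist_force: [0.4, 0.6, 0.5]
gripper_width: 0.0857
```

Request:
jog_arm([
  {"dx": 0, "dy": 0, "dz": 0, "turn": 7},
  {"dx": 0, "dy": 0, "dz": 0, "turn": 7},
  {"dx": 0, "dy": 0, "dz": 0, "turn": 7},
  {"dx": 0, "dy": 0, "dz": 0, "turn": 7},
  {"dx": 0, "dy": 0, "dz": 0, "turn": 7},
  {"dx": 0, "dy": 0, "dz": 0, "turn": 7},
  {"dx": 0, "dy": 0, "dz": 0, "turn": 7},
  {"dx": 0, "dy": 0, "dz": 0, "turn": 7},
])

```text
time: 18.22
tcp_pos: [0.4854, 0.2114, 0.2037]
orientation: [0.01, -0.192, 0.981, -0.004]
wrist_force: [-0.6, -0.2, -0.1]
gripper_width: 0.0853
```

Request:
jog_arm([
  {"dx": 0, "dy": 0, "dz": 0, "turn": 7},
  {"dx": 0, "dy": 0, "dz": 0, "turn": 4},
  {"dx": 0, "dy": 0, "dz": 0, "turn": 0},
])

```text
time: 18.47
tcp_pos: [0.4854, 0.2114, 0.2038]
orientation: [0.01, -0.099, 0.995, -0.003]
wrist_force: [0.7, -0.5, -0.9]
gripper_width: 0.0854
```

```bash
python3 - <<'E'
from h import *
d=cap('scene','s7'); t=cap('top','t7'); s,R=axes(); print(s['q'].round(3),R[:,2].round(4)); delta([.6237,.0583,.2])
P=cloud(t); im=t['image']; 
hsv=cv2.cvtColor(im,cv2.COLOR_RGB2HSV); S=hsv[...,1].astype(int);V=hsv[...,2].astype(int);Z=P[...,2]
m=np.zeros((400,640),bool); m[155:195,300:335]=(Z[155:195,300:335]>.104)&(Z[155:195,300:335]<.117)
q=P[m]; print('fin',m.sum(),q.mean(0).round(4),cv2.minAreaRect((q[:,:2]*1000).astype(np.float32)))
m=np.zeros((400,640),bool); m[160:195,335:370]=(Z[160:195,335:370]>.08)&(Z[160:195,335:370]<.09)
q=P[m]; print('btn',m.sum(),q.mean(0).round(4),cv2.minAreaRect((q[:,:2]*1000).astype(np.float32)))
E
```

```text
[ 0.262  0.267 -0.117  1.167 -0.009  0.058] [ 0.0214 -0.0038 -0.9998]
t 18.57 tcp [0.4855 0.2114 0.2042] xang -168.32 tilt 1.25 F [-0.   0.1  1.1] w 0.0855 delta mm [-104.2 -177.9    7.7]
fin 75 [0.6232 0.0582 0.11  ] ((623.7113037109375, 58.017723083496094), (43.36619567871094, 13.721925735473633), 12.289713859558105)
btn 79 [ 0.645  -0.0449  0.0837] ((645.412353515625, -45.978187561035156), (26.248397827148438, 27.818626403808594), 87.39061737060547)
```

Request:
jog_arm([
  {"dx": -17, "dy": -29, "dz": 0, "turn": 0},
  {"dx": -17, "dy": -29, "dz": 0, "turn": 0},
  {"dx": -17, "dy": -30, "dz": 0, "turn": 0},
  {"dx": -18, "dy": -30, "dz": 0, "turn": 0},
  {"dx": -18, "dy": -30, "dz": 0, "turn": 0},
  {"dx": -17, "dy": -30, "dz": 0, "turn": 0},
  {"dx": 0, "dy": 0, "dz": 0, "turn": 0},
])

```text
time: 19.15
tcp_pos: [0.6263, 0.0535, 0.2072]
orientation: [0.011, -0.1, 0.995, -0.003]
wrist_force: [-0.1, -0.3, -0.6]
gripper_width: 0.0854
```

```bash
python3 - <<'E'
from h import *
c=cap('wrist','w8'); s,R=axes(); print(s['q'].round(3),R[:,2].round(4)); delta([.6236,.0581,.12])
print(proj(c,[[.6235,.0581,.11],[.6447,-.0442,.084]]))
E
```

```text
[-0.04   0.432  0.147  1.263 -0.003 -0.24 ] [ 0.0215 -0.0038 -0.9998]
t 19.2 tcp [0.6246 0.0555 0.2073] xang -168.51 tilt 1.25 F [-0.4 -0.   0.3] w 0.0853 delta mm [ 2.2  3.4 87.3]
[[326.67994781 194.78089627]
 [219.40628812 187.46265867]]
```

View pics/w8.png

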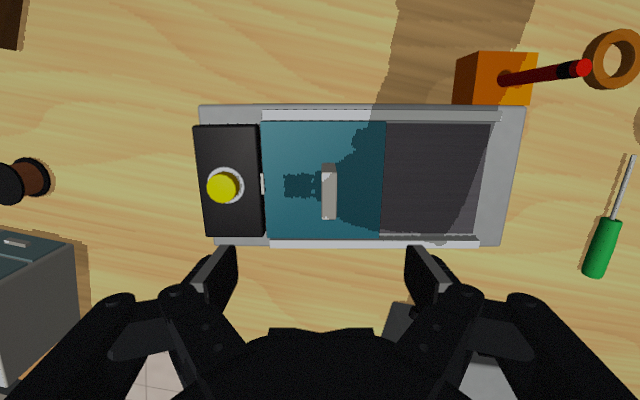

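Request:
jog_arm([
  {"dx": 2, "dy": 4.5, "dz": 20, "turn": 0},
  {"dx": 0, "dy": 0, "dz": 30, "turn": 0},
  {"dx": 0, "dy": 0, "dz": 30, "turn": 0},
  {"dx": 0, "dy": 0, "dz": 28, "turn": 0},
  {"dx": 0, "dy": 0, "dz": 20, "turn": 0},
  {"dx": 0, "dy": 0, "dz": 8, "turn": 0},
  {"dx": 0, "dy": 0, "dz": 0, "turn": 0},
])

```text
time: 19.78
tcp_pos: [0.6219, 0.062, 0.0709]
orientation: [0.009, -0.101, 0.995, -0.003]
wrist_force: [-0.3, 0.5, -0.7]
gripper_width: 0.0853
```

Request:
jog_arm([
  {"dx": 0, "dy": 0, "dz": 0, "turn": 0},
  {"dx": 0, "dy": 0, "dz": 0, "turn": 0},
  {"dx": 0, "dy": 0, "dz": 0, "turn": 0},
  {"dx": 0, "dy": 0, "dz": 0, "turn": 0},
  {"dx": 0, "dy": 0, "dz": 0, "turn": 0},
  {"dx": 0, "dy": 0, "dz": 0, "turn": 0},
  {"dx": 0, "dy": 0, "dz": 0, "turn": 0},
  {"dx": 0, "dy": 0, "dz": 0, "turn": 0},
], hand=0, force=50)

```text
time: 20.45
tcp_pos: [0.6236, 0.0614, 0.0731]
orientation: [0.011, -0.1, 0.995, -0.003]
wrist_force: [-1.3, -0.6, 5.7]
gripper_width: 0.0132
```

```bash
python3 - <<'E'
from h import *
delta([.6236,.0581,.069])
E
```

```text
t 20.45 tcp [0.6236 0.0614 0.0731] xang -168.49 tilt 1.34 F [-1.3 -0.6  5.7] w 0.0132 delta mm [ 0.7 -3.2  4.1]
```

The fin is gripped (13 mm opening, almost no side force). Next is the gentle test tug.

Request:
jog_arm([
  {"dx": 0, "dy": 3, "dz": 0, "turn": 0},
  {"dx": 0, "dy": 3, "dz": 0, "turn": 0},
  {"dx": 0, "dy": 0, "dz": 0, "turn": 0},
  {"dx": 0, "dy": 0, "dz": 0, "turn": 0},
])

```text
time: 20.78
tcp_pos: [0.6224, 0.0675, 0.0731]
orientation: [0.011, -0.1, 0.995, -0.003]
wrist_force: [-1.4, 0.8, 5.5]
gripper_width: 0.0132
```

Request:
jog_arm([
  {"dx": 0, "dy": 2, "dz": 0, "turn": 0},
  {"dx": 0, "dy": 2, "dz": 0, "turn": 0},
  {"dx": 0, "dy": 0, "dz": 0, "turn": 0},
  {"dx": 0, "dy": 0, "dz": 0, "turn": 0},
])

```text
time: 21.12
tcp_pos: [0.6216, 0.0714, 0.0731]
orientation: [0.011, -0.1, 0.995, -0.003]
wrist_force: [-1.4, 0.4, 7.0]
gripper_width: 0.0138
```

Request:
jog_arm([
  {"dx": 0, "dy": 2, "dz": 0, "turn": 0},
  {"dx": 0, "dy": 2, "dz": 0, "turn": 0},
  {"dx": 0, "dy": 2, "dz": 0, "turn": 0},
  {"dx": 0, "dy": 0, "dz": 0, "turn": 0},
])

```text
time: 21.45
tcp_pos: [0.6204, 0.0772, 0.0731]
orientation: [0.011, -0.1, 0.995, -0.003]
wrist_force: [-2.3, -0.4, 7.4]
gripper_width: 0.0132
```

```bash
python3 - <<'E'
from h import *
c=cap('scene','s9'); cap('wrist','w9'); cap('top','t9'); delta([.6236,.0581,.069])
a=cv2.imread('pics/s9.png');cv2.imwrite('pics/s9z.png',cv2.resize(a[150:300,260:440],(720,600),interpolation=cv2.INTER_CUBIC))
E
```

```text
t 21.6 tcp [0.6204 0.0772 0.0731] xang -168.48 tilt 1.35 F [-1.8 -0.6  6.6] w 0.0134 delta mm [  0.8 -19.3   4.2]
```

View pics/s9z.png

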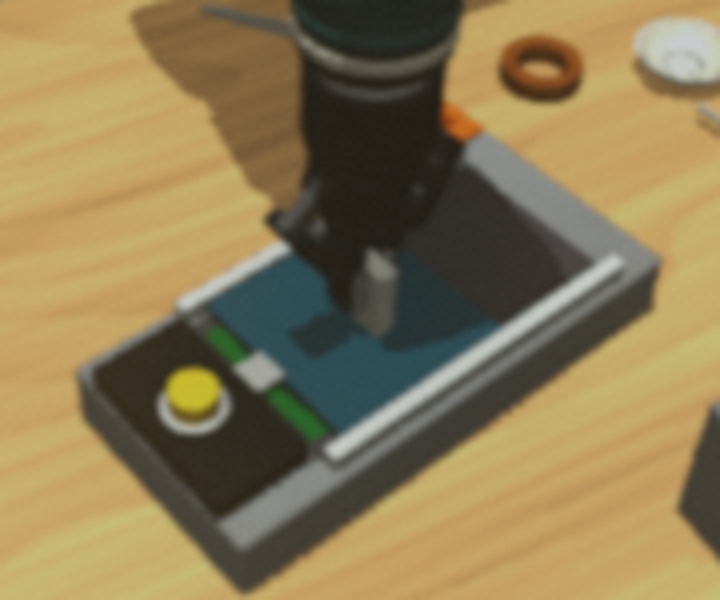

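View pics/w9.png

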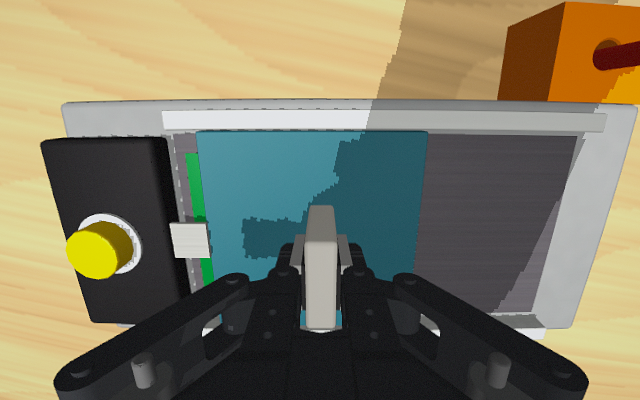

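The cover has gone about 16 mm against almost no force, well past the 8 mm catch, and the board shows under its trailing edge. It's free, so the button stays untouched and I'll draw it open.

Request:
jog_arm([
  {"dx": 0, "dy": 6, "dz": 0, "turn": 0},
  {"dx": 0, "dy": 8, "dz": 0, "turn": 0},
  {"dx": 0, "dy": 8, "dz": 0, "turn": 0},
  {"dx": 0, "dy": 8, "dz": 0, "turn": 0},
  {"dx": 0, "dy": 8, "dz": 0, "turn": 0},
  {"dx": 0, "dy": 8, "dz": 0, "turn": 0},
  {"dx": 0, "dy": 6, "dz": 0, "turn": 0},
  {"dx": 0, "dy": 4, "dz": 0, "turn": 0},
], force=70)

```text
time: 22.27
tcp_pos: [0.6094, 0.1319, 0.0731]
orientation: [0.012, -0.1, 0.995, -0.003]
wrist_force: [-2.4, -8.0, 12.9]
gripper_width: 0.0135
```

Request:
jog_arm([
  {"dx": 0, "dy": 3, "dz": 0, "turn": 0},
  {"dx": 0, "dy": 2, "dz": 0, "turn": 0},
  {"dx": 0, "dy": 1, "dz": 0, "turn": 0},
  {"dx": 0, "dy": 0, "dz": 0, "turn": 0},
  {"dx": 0, "dy": 0, "dz": 0, "turn": 0},
])

```text
time: 22.68
tcp_pos: [0.6082, 0.1374, 0.0731]
orientation: [0.012, -0.1, 0.995, -0.003]
wrist_force: [-2.4, -6.2, 13.1]
gripper_width: 0.0133
```

```bash
python3 - <<'E'
from h import *
c=cap('scene','s10'); delta([.6236,.0581,.069]); s,R=axes(); u=np.array([-np.sin(np.radians(11.6)),np.cos(np.radians(11.6)),0])
print('travel since grip',(s['tcp_pos']-[.6236,.0614,.0731])@u,'from fin',(s['tcp_pos']-[.6235,.0581,0])@u, 'F along',s['wrist_force']@u)
a=cv2.imread('pics/s10.png');cv2.imwrite('pics/s10z.png',cv2.resize(a[150:300,260:440],(720,600),interpolation=cv2.INTER_CUBIC))
E
```

```text
t 22.73 tcp [0.6082 0.1374 0.0731] xang -168.51 tilt 1.39 F [-1.9 -5.  12.3] w 0.013 delta mm [  0.9 -80.7   4.8]
travel since grip 0.07752635895225314 from fin 0.08073884948381639 F along -4.5338345889012786
```

View pics/s10z.png

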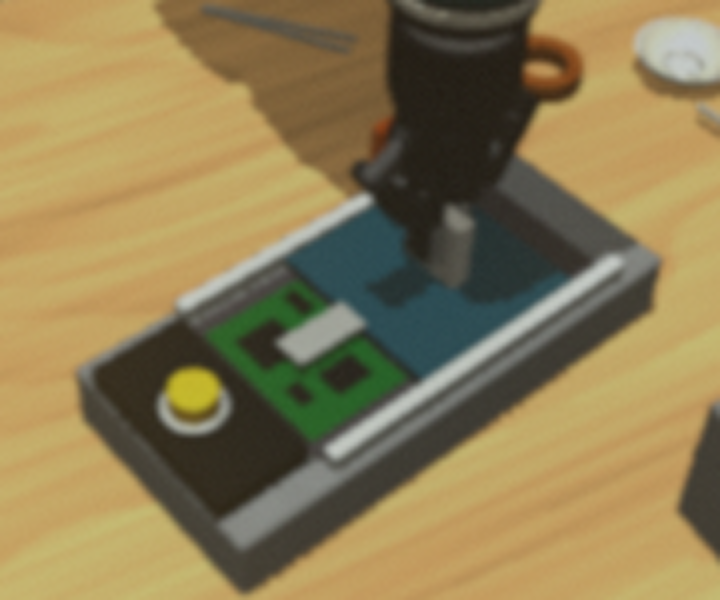

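Request:
jog_arm([
  {"dx": 0, "dy": 1.5, "dz": 0, "turn": 0},
  {"dx": 0, "dy": 1.5, "dz": 0, "turn": 0},
  {"dx": 0, "dy": 1, "dz": 0, "turn": 0},
  {"dx": 0, "dy": 0, "dz": 0, "turn": 0},
  {"dx": 0, "dy": 0, "dz": 0, "turn": 0},
])

```text
time: 23.15
tcp_pos: [0.6075, 0.1412, 0.0731]
orientation: [0.012, -0.1, 0.995, -0.003]
wrist_force: [-3.0, -5.9, 14.0]
gripper_width: 0.0132
```

Request:
jog_arm([
  {"dx": 0, "dy": 1, "dz": 0, "turn": 0},
  {"dx": 0, "dy": 1, "dz": 0, "turn": 0},
  {"dx": 0, "dy": 0, "dz": 0, "turn": 0},
  {"dx": 0, "dy": 0, "dz": 0, "turn": 0},
])

```text
time: 23.48
tcp_pos: [0.6072, 0.1426, 0.0731]
orientation: [0.012, -0.1, 0.995, -0.004]
wrist_force: [-3.1, -10.5, 13.0]
gripper_width: 0.0134
```

Request:
jog_arm([
  {"dx": 0, "dy": 1, "dz": 0, "turn": 0},
  {"dx": 0, "dy": 0, "dz": 0, "turn": 0},
  {"dx": 0, "dy": 0, "dz": 0, "turn": 0},
  {"dx": 0, "dy": 0, "dz": 0, "turn": 0},
])

```text
time: 23.82
tcp_pos: [0.6072, 0.1427, 0.0731]
orientation: [0.012, -0.1, 0.995, -0.005]
wrist_force: [-0.8, -17.3, 12.9]
gripper_width: 0.0131
```

```bash
python3 - <<'E'
from h import *
c=cap('scene','s11'); t=cap('top','t11'); w=cap('wrist','w11'); delta([.6236,.0581,.069])
cv2.imwrite('pics/fin.png',np.vstack([cv2.resize(cv2.imread('pics/s11.png')[130:380,120:500],(500,300)),cv2.resize(cv2.imread('pics/t11.png')[120:290,160:490],(500,300),interpolation=cv2.INTER_CUBIC)]))
P=cloud(w); hsv=cv2.cvtColor(w['image'],cv2.COLOR_RGB2HSV)
E
```

```text
t 23.97 tcp [0.6072 0.1427 0.0731] xang -168.57 tilt 1.46 F [ -1.7 -16.5  13.7] w 0.0134 delta mm [  0.8 -86.1   5.1]
```

View pics/fin.png

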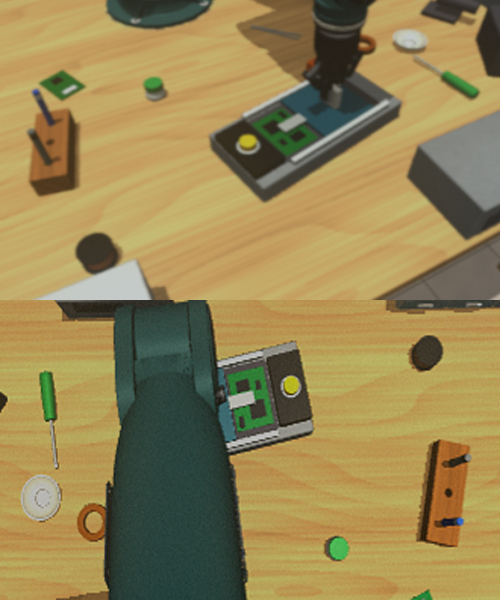

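View pics/w11.png

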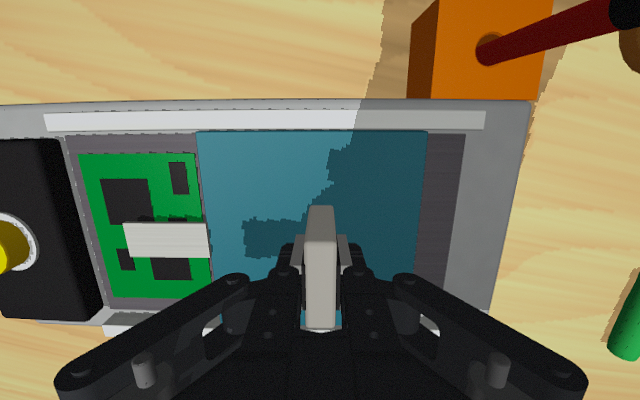

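```bash
python3 - <<'E'
from h import *
from m1 import ld
c=ld('w6');P=cloud(c);h=cv2.cvtColor(c['image'],cv2.COLOR_RGB2HSV)
roi=P[205:219,316:329].reshape(-1,3); hh=h[205:219,316:329].reshape(-1,3); m=((hh[:,0]<8)|(hh[:,0]>172))&(hh[:,2]>90); print(m.sum(),np.median(roi[m],0),np.percentile(roi[m][:,2],95))
print(proj(ld('s6'),[[.4864,.2085,.142]]))
print(arm.hand_in())
E
```

```text
149 [0.48868249 0.2112412  0.14268544] 0.14385893859101515
[[369.48419589 154.62014003]]
the job is handed in; nothing more can be done
None
```

I stood the red probe pen in the orange well, and the arm is holding the sliding cover fully open. I handed the job in at about 24 s of the 61 s allowed; it reports no verdict.

- **Probe pen:** I took it from the middle rack hole, stood it tip down in the well and let go. Its top measured 142.7 mm above the table, against 142 mm expected with the tip on the well floor, and the last wrist picture still shows it there.
- **Cover tug:** I gripped the white fin and pulled gently. The cover slid about 16 mm with almost no force, past the 8 mm where a catch would stop it. It was free, so I left the yellow button alone.
- **Cover open:** I drew it about 83 to 86 mm, until it stopped moving and the pull rose from about 6 N to 17 N, which I take as the open stop. I handed in while still holding it there with a 70 N grip setting.
- **Rest of the bench:** the last pictures show the other things where they were.

**What went off plan:**
- **Tool lean:** the last joint hit its limit on the way to the well and tipped the tool about 5°. I turned it to its other limit, which brought the lean down to about 1.3°; that stayed to the end.
- **Pen position:** seen from the wrist camera, the well sat 3–4 mm from where the arm's readings put it relative to the pen tip. I lined the pen up by the camera, and it went in without force.
- **Upward force:** about 13 N of upward force showed at the wrist while holding the fin, which I didn't explain. It is well under the limits.

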